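# Spring-return switch check in the test nest

### The job

Pick up the switch unit and lower it, without dropping it, into the aluminium test nest so that it sits flat on the nest's floor between the guides with its two brass blades towards the black contact block, then let go of it. Only then take its knob, twist it clockwise (seen from above) to its stop, hold it there for a second, and let go so that it springs all the way back, leaving the unit seated. Do not turn the knob before the unit is in the nest, and leave the other things on the bench where they are.

Things in the scene. Friction and masses are not known exactly. Their poses are not given: they have to be found in the camera images.
- unit_center (a point): Loose switch unit, 0.25 to 0.5 kg: grey plastic box 100 (x) x 56 (y) x 40 (z) mm with a black wing knob on top. Point: centre of the housing, half-way up; x runs along it to the end with two brass blades, z up. Grip it across the 56 mm width at mid-length. The knob's axis is 20 mm from this point towards -x; it rises 30 mm above the housing's top face.
- unit_blades (a point): Tips of the two brass blades (between them) that stick out 8 mm from the +x end of the unit's housing, 12 mm above its underside. Each blade is 8 mm wide and 2 mm thick, at y = +10 and -10 mm; same axes as the unit.
- knob_grip (a point): The unit's black wing knob, on its vertical axis, 25 mm above the housing's top face, 5 mm below the knob's top. The wing is 40 (x) x 12 (y) mm, standing from 3 to 30 mm above the housing on a 38 mm round collar. At rest its x lies along the unit's x; axes turn with it. It springs back when freed, sweeping a 21 mm radius: open fingers beside it to 50 mm or more, or lift clear.
- knob (a joint): Angle of the knob in rad: 0 at rest (held there by its spring), grows clockwise seen from above, stop at 1.1 (63 degrees). The spring needs about 0.06 N m to start and 0.15 N m at the stop, and takes about half a second to return.
- nest_seat (a point): Where the unit's housing centre is when home in the test nest, 28 mm above the bench. x runs along the pocket to the black contact block, z up. The pocket's floor is 20 mm below this point; its guides leave 3 mm on every side of the housing and stand 12 mm above the floor, plus flared lips up to 18 mm.
- nest: The nest: aluminium plate 160 x 100 x 8 mm fixed to the bench, with sheet-metal guides. Origin on the bench, below the seat point; same axes. The long sides are guided only near their ends, the middle 55 mm being open for fingers. One guide closes the -x end; at the +x end only the corners are guided and the blades pass between. Origin is 12 mm off the plate's middle, towards -x.
- nest_contacts (a point): Where the point between the blade tips lies when the unit is home: 58 mm along x from the seat point and 8 mm lower. The black contact block (18 x 62 mm, 30 mm above the pocket floor) stands just beyond, from 72 to 90 mm along x from the seat point.
- spool: Solder spool, bystander: flanged steel-grey reel 64 mm in diameter, 50 mm high, standing on end. Origin at the centre of its underside.
- board: Bare circuit board, bystander: 100 x 55 mm, up to 22 mm high with its parts. Origin at the centre of its underside.
- screwdriver: Screwdriver with black handle, bystander: 150 mm long, lying flat along its x axis.
There are look-alikes about, which are no part of the job. What is shaped like the nest but green is not meant. Leave any orange or red look-alike of the part that bears unit_center alone.

How it is judged:
On the way, in this order (a step that is already met when the one before it is completed fails the run):
1. the unit sits home in the nest, blades to the contact block, knob at rest, let go by the gripper (distance between unit_center and nest_seat below 0.007 m and distance between unit_blades and nest_contacts below 0.009 m and angle between unit_center's own z axis and vertical below 0.06 rad and contact force between the fingers and unit below 0.1 N and value of joint knob below 0.15 rad), for 0.2 s.
2. the knob is held at its stop (beyond 1.0 of 1.1 rad) with the unit home (distance between unit_center and nest_seat below 0.007 m and distance between unit_blades and nest_contacts below 0.009 m and angle between unit_center's own z axis and vertical below 0.06 rad and value of joint knob above 1 rad), for 0.5 s.
At the end, for the whole second after the job is handed in: The unit rests in the nest, its centre within 7 mm of the seat point, blade tips within 9 mm of the contact point, tilted less than 0.06 rad, still and untouched, and the knob has sprung back to below 0.08 rad (distance between unit_center and nest_seat below 0.007 m and distance between unit_blades and nest_contacts below 0.009 m and angle between unit_center's own z axis and vertical below 0.06 rad and value of joint knob below 0.08 rad and contact force between the fingers and unit below 0.1 N and linear speed of unit below 0.02 m/s).
It fails at once if the knob is turned (over 0.4 rad) while the unit is not in the nest (value of joint knob above 0.4 rad and distance between unit_center and nest_seat above 0.015 m).
It fails at once if the unit is dropped (falls free of the gripper faster than 0.6 m/s) (contact force between each of the arm, the fingers and unit below 0.05 N and linear speed of unit above 0.6 m/s).
It fails at once if a bystander is moved by more than 30 mm (distance of any of spool, board, screwdriver from where it was at the start of the episode above 0.03 m).
It also fails if it takes over 64 s, if anything falls off the work surface, if the arm or the gripper's body presses on something with over 40 N, if the wrist force passes 120 N, or if a joint passes its speed limit or range.

### The arm

A 6-joint arm with a two-finger parallel gripper is mounted at the origin on the work surface. World frame = base frame: x ahead of the robot, y to its left, z up, the work surface at z = 0. Lengths are in m, angles in rad, forces in N, time in s.
With the tool pointing down it reaches from about 0.35 to 0.975 m from the base axis. Payload 4.9 kg.
Tool frame: the origin (TCP) lies on the front face of the gripper's body, between the roots of the fingers; the fingertips stand ctrl.finger_overhang ahead of it and the grasp point (between the pads) lies 54 mm ahead of it (ctrl.finger_overhang is the distance from the TCP to the fingertips, in m); z points along the fingers, y is the line along which they close (so a half turn about z gives the same grasp; the last joint's range is limited). The gripper opens to 85 mm and grips with 20 to 120 N. Pads are 22 mm wide; open, the fingers measure 114 mm over their backs; the gripper's body (76 mm by 85 mm) begins 54 mm behind the grasp point. The pads swing forward as they close: fully open they stand 13 mm farther back than shut.
Start: joints at [1.138, 0.053, 1.613, -0, 1.476, -0.119], TCP at [0.193, 0.594, 0.304] pointing down, gripper open.
Joint ranges: [-3.01, 3.01], [-1.01, 2.22], [0.06, 2.58], [-1.02, 4.17], [0.09, 2.62], [-3.14, 3.14]. Speed limits (rad/s): [2.57, 2.57, 3.14, 3.14, 3.14, 3.14].

### API

Orientations are given as a rotation vector (axis times angle).
In Python, from station import ctrl, vision gives the robot as it stands. The module is installed in compiled form; this text tells all that it offers.
- The arm moves only by the tool drive_tool, never from a script. Its argument "rows" is a list of rows, each a list of 2 entries, a list of its own where there are three numbers: the shift along the tool's x, y, z in m, then the turn about the tool's z in rad. A call has 1 to 10 rows; each row shifts and turns the commanded pose from where the row before left it, along the tool's axes as they then stand; what a row does not reach is not made up. A row lasts 1/10 s, in which the tool goes at most 50 mm and 8.59 degrees, less where a joint would pass 70% of its speed; a pose out of reach is approached as far as the arm can. A call with a gripper value outside its range is refused whole. "jaw" is the closure, from 0 (fully open) to 1 (shut), set as the call begins (left out, the last holds). The fingers move at their own pace and stop on an object; "grip_force" is the grip in N (left out, the last holds). Time passes only in rows, so rows that do not move let the fingers close. It gives the time, the measured TCP pose, the force, the opening and the grip force at its end, in the units of the state.
- ctrl.get_obs(): the state, without advancing time (a new reading comes with each control period).
- vision.get_image(name): name is "scene" or "top"; returns a dict with "image" (480x640x3 uint8, blue, green, red), "vertical_fov" (degrees; the focal length in pixels is half the picture's height over the tangent of half this angle, whatever the lens; pixels are square), "cx", "cy" (the principal point, pixels), "dist_coeffs" ([k1, k2, p1, p2, k3] as OpenCV has them; the pictures are not rectified), "R" (3x3) and "t" (3): a world point X has camera coordinates R X + t. Camera axes: x right, y down, z forward; pixel columns grow to the right and rows downward; lengths in m; the calibration is good to about 2 mm. A picture is of the moment at which its call begins. There is no depth.
- ctrl.finish_job(): hands the job in; it is judged then, once.
The state is a dict: "t": time; "q": joint angles; "dq": joint speeds; "effort": joint torques, N m; "tool_pos": TCP position; "tool_rot": TCP orientation; "contact_force": force on the tool from outside, world axes, zero at the start; "wrist_torque": the same for the moment, N m; "opening": finger opening in m; "grip_force": force on a finger pad.
Only numpy, scipy, OpenCV 4.12 (cv2) and the standard library are available. Lean on these libraries where they do the work, as an engineer would, in place of code of your own. Each camera call takes 0.05 s, during which the arm holds its last target. There are 200 camera calls.

## Working session

There is one attempt and no reset: what is moved stays moved. The work goes in short steps, Python scripts to look and compute and a tool call to move; the robot and the scene stay as the last step left them, time stands still between calls to the robot, and variables do not carry over. Pictures are saved under pics/ and viewed, at most 10 in all, crops included, and the job is handed in when it is done.

Besides the shell and the picture viewer there is one more tool, called after "Call:" by a JSON object that holds its "name" and its "arguments". drive_tool: Moves the arm, as the interface text tells. Its arguments: {"type":"object","properties":{"rows":{"type":"array","items":{"type":"array"}},"jaw":{"type":"number"},"grip_force":{"type":"number"}},"required":["rows"]}

```bash
mkdir -p pics; cat > h.py <<'E'
import numpy as np, cv2
from station import ctrl, vision
def cam(n):
    d=vision.get_image(n); h=d["image"].shape[0]
    f=h/2/np.tan(np.radians(d["vertical_fov"])/2)
    d["K"]=np.array([[f,0,d["cx"]],[0,f,d["cy"]],[0,0,1]]);d["D"]=np.array(d["dist_coeffs"],float)
    d["R"]=np.array(d["R"]);d["t"]=np.array(d["t"]);return d
def ray(d,px):
    u=cv2.undistortPoints(np.array(px,float).reshape(-1,1,2),d["K"],d["D"]).reshape(-1,2)
    v=np.c_[u,np.ones(len(u))]@d["R"]; return -d["R"].T@d["t"],v
def onz(d,px,z):
    c,v=ray(d,px); return c+v*((z-c[2])/v[:,2])[:,None]
def tri(d1,p1,d2,p2):
    c1,v1=ray(d1,p1);c2,v2=ray(d2,p2);o=[]
    for a,b in zip(v1,v2):
        s=np.linalg.lstsq(np.c_[a,-b],c2-c1,rcond=None)[0]
        P,Q=c1+s[0]*a,c2+s[1]*b;o.append([*(P+Q)/2,np.linalg.norm(P-Q)])
    return np.array(o)
def proj(d,X):
    return cv2.projectPoints(np.array(X,float).reshape(-1,1,3),cv2.Rodrigues(d["R"])[0],d["t"],d["K"],d["D"])[0].reshape(-1,2)
E
python3 - <<'E'
from h import *
for n in("scene","top"):
    d=cam(n);cv2.imwrite(f"pics/{n}0.png",d["image"]);print(n,d["vertical_fov"],-d["R"].T@d["t"],d["D"])
print(ctrl.get_obs(),ctrl.finger_overhang)
E
```

```text
scene 48.000812744325515 [1.00668911 0.40698346 1.22344191] [-0.02174901  0.          0.          0.          0.        ]
top 54.276322652192114 [ 0.43594476 -0.08483426  1.01414544] [-0.01994421  0.          0.          0.          0.        ]
{'t': 0.1, 'q': array([ 1.13796971e+00,  5.33123284e-02,  1.61418386e+00,  3.23661821e-05,
        1.47600490e+00, -1.18994699e-01]), 'dq': array([-0.00022469, -0.00137322, -0.00283863, -0.00219308, -0.00018667,
       -0.00091679]), 'effort': array([ 5.43655260e-04, -3.94905353e+01, -3.71363175e+01, -1.48791046e-04,
        3.89001114e-03, -1.04027831e-05]), 'tool_pos': array([0.19274596, 0.59407605, 0.30275628]), 'tool_rot': array([-4.90863991e-01, -3.10244865e+00,  2.87008701e-03]), 'contact_force': array([-0.00300223, -0.65273292,  0.30098937]), 'wrist_torque': array([-0.02110862,  0.05131516,  0.00719659]), 'grip_force': 0.0, 'opening': 0.08543160235624335} 0.0726
```

View pics/scene0.png

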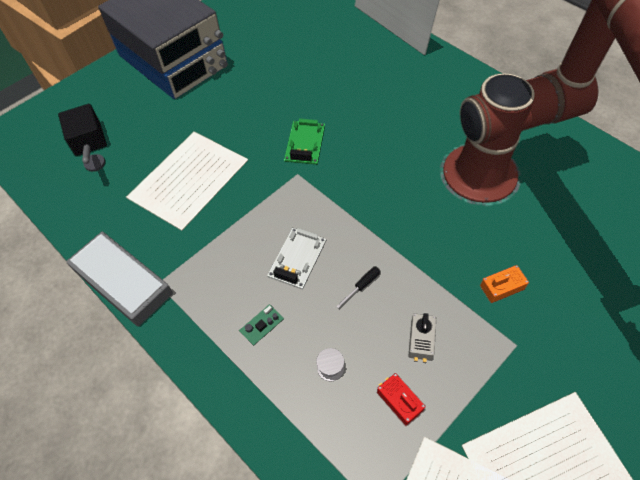

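View pics/top0.png

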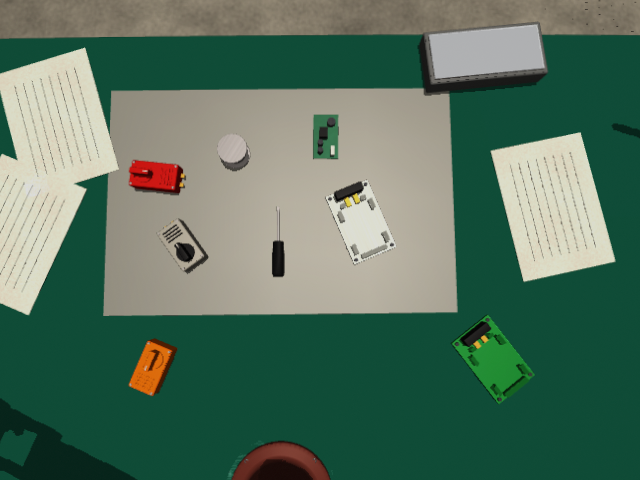

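The scene view shows the grey unit at (423,337), the red look-alike at (401,399), the orange one at (505,284), the silver nest at (297,257) and the green nest at (305,142). In the top view they are: unit (183,245), red (155,177), orange (152,367), nest (360,222), green nest (493,358). The grey unit and the silver nest fit the description, since the red, orange and green ones are excluded by colour. I'll confirm with one enlarged crop.

```bash
python3 - <<'E'
from h import *
s=cv2.imread("pics/scene0.png");t=cv2.imread("pics/top0.png")
def c(i,x,y):return cv2.resize(i[y:y+75,x:x+100],(400,300),interpolation=cv2.INTER_CUBIC)
cv2.imwrite("pics/crop1.png",np.vstack([np.hstack([c(t,135,208),c(s,375,300)]),np.hstack([c(t,310,180),c(s,248,220)])]))
E
```

```text
(no output)
```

View pics/crop1.png

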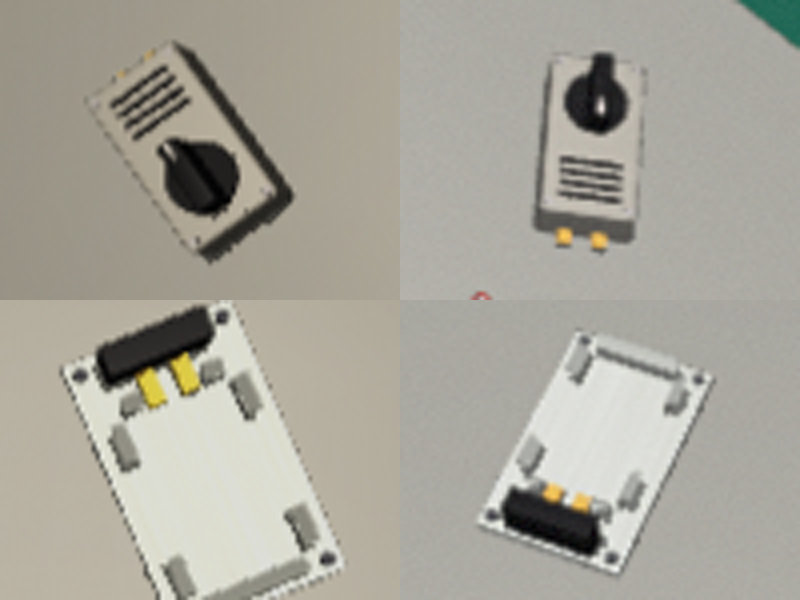

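The crop confirms them: the grey unit has its black wing knob at the robot end and brass blades at the far end, top view about (165,223). The silver nest has its contact block at top view about (349,190). Next I'll do edge-based measurement.

```bash
python3 - <<'E'
from h import *
s=cv2.imread("pics/scene0.png").astype(int);t=cv2.imread("pics/top0.png").astype(int)
print("top face",t[228:238:4,164:172:3].tolist(),"mat",t[225:265:20,145:150:3].tolist(),t[215,195],"side",t[237,195],t[242,200])
print("scene face",s[336:340:2,411:434:11].tolist(),"mat",s[330:350:10,400:404:2].tolist(),s[340,450],"side",s[356,412:432:8])
print("nest",t[230,360],t[225,350],s[265,295],s[240,292])
E
```

```text
top face [[[144, 159, 166], [147, 164, 173], [64, 72, 75]], [[92, 104, 110], [107, 120, 127], [68, 76, 79]], [[97, 109, 115], [108, 121, 128], [68, 75, 80]]] mat [[[135, 149, 153], [135, 149, 154]], [[135, 149, 154], [136, 149, 155]]] [142 156 162] side [106 117 122] [144 158 164]
scene face [[[123, 131, 134], [175, 186, 190], [171, 181, 187]], [[144, 153, 158], [178, 189, 195], [170, 179, 184]]] mat [[[165, 172, 174], [164, 171, 173]], [[166, 172, 173], [165, 172, 175]]] [162 169 171] side [[80 82 86]
 [81 85 88]
 [83 86 91]]
nest [209 221 220] [211 221 220] [218 224 223] [108 112 110]
```

```bash
cat >> h.py <<'E'
def edge(img,a,b,w=2.5):
    g=cv2.GaussianBlur(img,(0,0),0.7).astype(np.float32).sum(2);a,b=np.array(a,float),np.array(b,float)
    u=(b-a)/np.linalg.norm(b-a);n=np.array([-u[1],u[0]]);o=np.arange(-w-.5,w+.51,.25);pts=[];st=[]
    for k in np.linspace(.1,.9,40):
        P=(a+k*(b-a)+o[:,None]*n).astype(np.float32)
        v=cv2.remap(g,P[:,0].reshape(1,-1),P[:,1].reshape(1,-1),cv2.INTER_CUBIC)[0]
        e=np.abs(v[4:]-v[:-4]);i=e.argmax();pts.append(P[i+2]);st.append(e[i])
    l=cv2.fitLine(np.array(pts),cv2.DIST_HUBER,0,.01,.01).ravel()
    r=np.array(pts)-l[2:];rs=np.median(np.abs(r[:,0]*l[1]-r[:,1]*l[0]))
    return l,rs,np.median(st)
def quad(img,c,w=2.5):
    L=[edge(img,c[i],c[(i+1)%4],w) for i in range(4)];out=[]
    for i in range(4):
        p,q=L[i-1][0],L[i][0];s=np.linalg.solve(np.c_[p[:2],-q[:2]],q[2:]-p[2:]);out.append(p[2:]+s[0]*p[:2])
    return np.array(out),[(round(float(l[1]),2),int(l[2])) for l in L]
E
python3 - <<'E'
from h import *
np.set_printoptions(precision=4,suppress=True)
T=cam("top");S=cam("scene")
f=lambda c,x,y:(np.array(c,float)+.5)/4-.5+[x,y]
# order blade-left, blade-right, rear-right, rear-left (as seen from above, looking towards blades)
ct,it=quad(T["image"],f([(87,97),(174,42),(283,192),(198,250)],135,208))
cs,is_=quad(S["image"],f([(634,222-0),(538,212),(552,55),(643,68)],275,300))
print(ct,it);print(cs,is_)
X=tri(T,ct,S,cs);print(X)
d=lambda X:[np.linalg.norm(X[i,:2]-X[(i+1)%4,:2]) for i in range(4)]
print(d(X));
for A,c in((T,ct),(S,cs)):
    Z=onz(A,c,.04);print("z40",Z[:,:2].tolist(),d(Z),Z.mean(0))
# nest plate
def plate(A,box,thr):
    x,y,w,h=box;m=np.zeros(A["image"].shape[:2],np.uint8);im=A["image"][y:y+h,x:x+w].min(2)
    m[y:y+h,x:x+w]=(im>thr)*255
    c=max(cv2.findContours(m,0,2)[0],key=cv2.contourArea);b=cv2.boxPoints(cv2.minAreaRect(cv2.convexHull(c)))
    a=cv2.approxPolyDP(cv2.convexHull(c),6,True).reshape(-1,2);print(a.tolist());return a if len(a)==4 else b
pt=plate(T,(315,170,95,100),185);ps=plate(S,(255,215,90,85),192)
print(pt,ps)
E
```

```text
[[159.8056 232.015 ]
 [179.3963 220.6399]
 [203.9133 255.5375]
 [184.3318 269.7897]] [(0.25, 48), (0.11, 165), (0.11, 157), (1.5, 50)]
[[432.8427 354.9382]
 [409.939  351.8188]
 [413.3282 313.5038]
 [434.0061 316.117 ]] [(0.05, 133), (0.03, 117), (1.88, 41), (0.68, 46)]
[[0.544  0.2525 0.0325 0.007 ]
 [0.5706 0.2109 0.027  0.0007]
 [0.495  0.1555 0.0373 0.0016]
 [0.4658 0.1956 0.0374 0.0012]]
[np.float64(0.04941336310280192), np.float64(0.09371685203895364), np.float64(0.04964600679541992), np.float64(0.09668554262293388)]
z40 [[0.5454388489455153, 0.2472217038314264], [0.5690673496592554, 0.2066926704214625], [0.49539971395809684, 0.1541836101609117], [0.46614245219671196, 0.1944005364105178]] [np.float64(0.04691384225498042), np.float64(0.09046613708589955), np.float64(0.04973317326232512), np.float64(0.09527850893591527)] [0.519  0.2006 0.04  ]
z40 [[0.5443678291341102, 0.2558706414211821], [0.5751369772109571, 0.21322233347112574], [0.495608451511659, 0.15660387180944846], [0.46656276029514, 0.19648469813635233]] [np.float64(0.05258914949281624), np.float64(0.09762395505632182), np.float64(0.049336928225843554), np.float64(0.09787910398479295)] [0.5204 0.2055 0.04  ]
[[367, 180], [395, 246], [354, 263], [326, 197]]
[[324, 241], [302, 287], [269, 271], [291, 230]]
[[367 180]
 [395 246]
 [354 263]
 [326 197]] [[324 241]
 [302 287]
 [269 271]
 [291 230]]
```

```bash
python3 - <<'E'
from h import *
s=cv2.imread("pics/scene0.png");t=cv2.imread("pics/top0.png")
def c(i,x,y,lo,hi):
    r=cv2.resize(i[y:y+64,x:x+50],(400,512),interpolation=cv2.INTER_NEAREST).astype(float);return np.clip((r-lo)/(hi-lo)*255,0,255).astype(np.uint8)
cv2.imwrite("pics/crop2.png",np.hstack([c(t,154,213,90,190),c(s,400,305,110,210)]))
E
```

```text
(no output)
```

View pics/crop2.png

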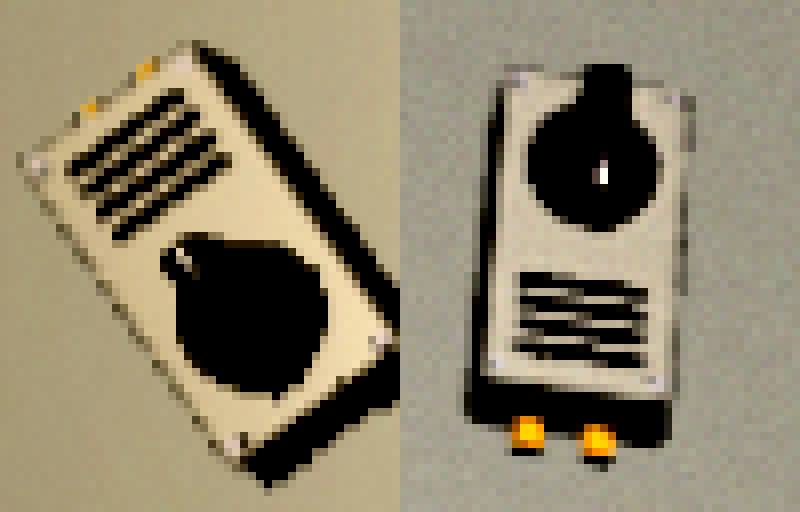

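Crop 2 shows four light corner screws on the unit's top face. In the top view they are about (158,233), (176,220), (201,255), (183,268); in the scene view they are about (481,352), (461,350), (464,314), (484,317) before the -50 column offset. I'll triangulate these and fit the nest plate edges.

```bash
python3 - <<'E'
from h import *
np.set_printoptions(precision=4,suppress=True)
T=cam("top");S=cam("scene")
ft=lambda c:np.array(c,float)/8-.5+[154,213]
fs=lambda c:(np.array(c,float)-[400,0])/8-.5+[400,305]
ct=ft([(38,165),(183,63),(379,340),(235,440)]);cs=fs([(655,382),(497,362),(521,78),(674,100)])
X=tri(T,ct,S,cs);print(X)
def ax(X):
    c=X[:,:2].mean(0);v=X[0,:2]+X[1,:2]-X[2,:2]-X[3,:2];return c,np.degrees(np.arctan2(v[1],v[0])),np.linalg.norm(v)/2,np.linalg.norm(X[0,:2]-X[1,:2]+X[3,:2]-X[2,:2])/2
print("unit",ax(X),[ax(onz(A,c,.04)) for A,c in((T,ct),(S,cs))])
# blade order: blade-left, blade-right, rear-right, rear-left
pt,i1=quad(T["image"],[(326,197),(367,180),(395,246),(354,263)]);ps,i2=quad(S["image"],[(302,287),(269,271),(291,230),(324,241)])
print(pt,i1,ps,i2)
N=tri(T,pt,S,ps);print(N,"nest",ax(N),[ax(onz(A,c,.008)) for A,c in((T,pt),(S,ps))])
E
```

```text
[[0.5428 0.2496 0.0426 0.0002]
 [0.5693 0.2128 0.0414 0.0005]
 [0.4962 0.1603 0.0422 0.0008]
 [0.4704 0.1974 0.0423 0.0014]]
unit (array([0.5197, 0.205 ]), np.float64(35.74072773346924), np.float64(0.0896585004469388), np.float64(0.0453014761416948)) [(array([0.5201, 0.2054]), np.float64(35.95917276536482), np.float64(0.08977097537722767), np.float64(0.045433662378773214)), (array([0.5185, 0.2049]), np.float64(35.5065333919755), np.float64(0.08998294442652893), np.float64(0.04553435412141999))]
[[324.9637 195.7237]
 [365.9993 177.7853]
 [394.1233 244.6405]
 [353.6395 262.5083]] [(0.26, 167), (0.7, 70), (0.16, 109), (0.13, 119)] [[302.4383 286.4043]
 [267.309  273.6795]
 [289.78   231.135 ]
 [323.6148 242.5644]] [(0.15, 214), (0.13, 76), (0.24, 138), (0.07, 129)]
[[ 0.623  -0.0982  0.0165  0.0028]
 [ 0.661  -0.1873  0.0203  0.0025]
 [ 0.5198 -0.2518 -0.0063  0.0044]
 [ 0.4809 -0.1617 -0.0095  0.0022]] nest (array([ 0.5712, -0.1748]), np.float64(24.332153897277497), np.float64(0.15541351565120384), np.float64(0.09752231033294677)) [(array([ 0.5717, -0.1741]), np.float64(21.96550520620336), np.float64(0.15814202292324747), np.float64(0.0971099205496134)), (array([ 0.573 , -0.1733]), np.float64(22.47478452410042), np.float64(0.14096448681442322), np.float64(0.09898534798510147))]
```

```bash
python3 - <<'E'
from h import *
s=cv2.imread("pics/scene0.png");t=cv2.imread("pics/top0.png")
def c(i,x,y,w,h,k,lo,hi):
    r=cv2.resize(i[y:y+h,x:x+w],(w*k,h*k),interpolation=cv2.INTER_NEAREST).astype(float);return np.clip((r-lo)/(hi-lo)*255,0,255).astype(np.uint8)
a=c(t,322,174,80,96,5,60,240);b=c(s,262,222,80,96,5,60,240)
cv2.imwrite("pics/crop3.png",np.hstack([a,b]))
E
```

```text
(no output)
```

View pics/crop3.png

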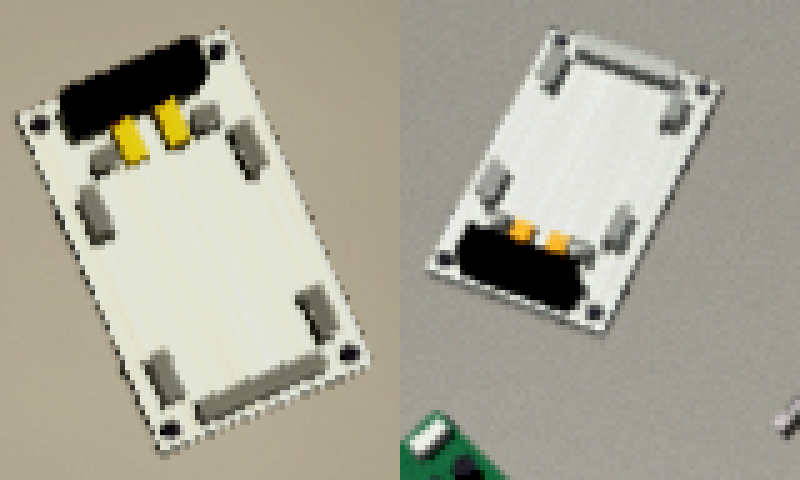

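Crop 3 shows the plate's four black bolts. In the top view they are about (330,199), (365,184), (391,244), (356,260), and scene likewise. I'll use their centroids.

```bash
python3 - <<'E'
from h import *
np.set_printoptions(precision=4,suppress=True)
T=cam("top");S=cam("scene")
def cen(A,c):
    g=A["image"].astype(float).mean(2);o=[]
    for p in c:
        for _ in range(5):
            yy,xx=np.mgrid[0:480,0:640];w=np.clip(150-g,0,90)*(np.hypot(xx-p[0],yy-p[1])<2.6);p=np.array([(w*xx).sum(),(w*yy).sum()])/w.sum()
        o.append(p)
    return np.array(o)
pt=cen(T,np.array([(40,125),(217,50),(349,353),(170,430)])/5-.5+[322,174])
ps=cen(S,(np.array([(595,313),(445,259),(561,41),(703,91)])-[400,0])/5-.5+[262,222])
print(pt,ps)
def ax(X):
    c=X[:,:2].mean(0);v=X[0,:2]+X[1,:2]-X[2,:2]-X[3,:2];return c,np.degrees(np.arctan2(v[1],v[0])),np.linalg.norm(v)/2,np.linalg.norm(X[0,:2]-X[1,:2]+X[3,:2]-X[2,:2])/2
N=tri(T,pt,S,ps);print(N)
for X in (N,onz(T,pt,.008),onz(S,ps,.008)):
    a=ax(X);th=np.radians(a[1]);print(a,"seat",a[0]-.012*np.array([np.cos(th),np.sin(th)]))
o=ctrl.get_obs();print(cv2.Rodrigues(o["tool_rot"])[0])
E
```

```text
[[329.4822 198.5101]
 [364.9084 184.024 ]
 [391.3109 244.3406]
 [355.5025 259.4886]] [[300.4665 284.1967]
 [272.5805 273.2678]
 [293.6653 229.64  ]
 [322.2085 239.5661]]
[[ 0.6189 -0.1088  0.0085  0.0008]
 [ 0.6486 -0.1846  0.0102  0.0053]
 [ 0.5174 -0.2408  0.0109  0.0009]
 [ 0.4857 -0.1634  0.0095  0.0005]]
(array([ 0.5677, -0.1744]), np.float64(22.740487906917373), np.float64(0.1432968586921386), np.float64(0.0825254170445334)) seat [ 0.5566 -0.1791]
(array([ 0.5685, -0.1754]), np.float64(22.316736806903798), np.float64(0.14380828814910812), np.float64(0.08409466844261954)) seat [ 0.5574 -0.1799]
(array([ 0.5665, -0.1745]), np.float64(23.320532780799105), np.float64(0.14377096041297052), np.float64(0.08188021762353251)) seat [ 0.5555 -0.1792]
[[-0.9512  0.3087 -0.0002]
 [ 0.3087  0.9512 -0.0003]
 [ 0.     -0.0004 -1.    ]]
```

Call:
{"name": "drive_tool", "arguments": {"rows": [[[-0.031,-0.019,0.007],0],[[-0.031,-0.019,0.007],0],[[-0.031,-0.019,0.007],0],[[-0.031,-0.019,0.007],0],[[-0.031,-0.019,0.007],0],[[-0.031,-0.019,0.007],0],[[-0.031,-0.019,0.007],0],[[-0.031,-0.019,0.007],0],[[-0.031,-0.019,0.007],0],[[-0.031,-0.019,0.007],0]], "jaw": 0}}

```text
t: 1.4
tool_pos: [0.4299, 0.3168, 0.2339]
tool_rot: [0.491, 3.103, 0.001]
contact_force: [0.8, 0.3, -0.1]
opening: 0.0857
grip_force: 0.0
```

Call:
{"name": "drive_tool", "arguments": {"rows": [[[-0.031,-0.019,0.007],0],[[-0.031,-0.019,0.007],0],[[-0.031,-0.019,0.007],0],[[-0.028,-0.019,0.007],0],[[0,0,0],-0.134],[[0,0,0],-0.134],[[0,0,0],-0.134],[[0,0,0],-0.134],[[0,0,0],-0.134],[[0,0,0],-0.134]]}}

```text
t: 2.4
tool_pos: [0.5208, 0.2084, 0.206]
tool_rot: [-0.771, 3.046, -0.0]
contact_force: [-0.2, 0.3, 0.2]
opening: 0.0852
grip_force: 0.0
```

Call:
{"name": "drive_tool", "arguments": {"rows": [[[0,0,0],-0.133],[[0,0,0],0],[[0,0,0],0]]}}

```text
t: 2.7
tool_pos: [0.5208, 0.2084, 0.2059]
tool_rot: [-0.959, 2.992, -0.0]
contact_force: [-0.5, -0.4, -0.3]
opening: 0.0854
grip_force: 0.0
```

```bash
cat > go.py <<'E'
import sys
from h import *
# target: x y z, heading(deg) of tool y
x,y,z,h=map(float,sys.argv[1:5]);o=ctrl.get_obs();R=cv2.Rodrigues(o["tool_rot"])[0]
hd=np.degrees(np.arctan2(R[1,1],R[0,1]));d=np.array([x,y,z])-o["tool_pos"]
print("t",o["t"],"pos",o["tool_pos"].round(4),"hd",hd.round(2),"shift",(R.T@d).round(4),"turn",np.radians(hd-h).round(4),"tilt",R[:,2].round(4),"q",o["q"].round(2),"F",o["contact_force"].round(1),"open",o["opening"],o["grip_force"])
E
python3 go.py 0.5200 0.2052 0.082 125.7
```

```text
t 2.7 pos [0.5208 0.2084 0.2059] hd 125.55 shift [ 0.0025 -0.0022  0.1239] turn -0.0026 tilt [ 1.e-04  0.e+00 -1.e+00] q [ 0.25 -0.02  1.85 -0.    1.31 -1.94] F [-0.5 -0.4 -0.3] open 0.08535888972375481 0.0
```

Call:
{"name": "drive_tool", "arguments": {"rows": [[[0.0025,-0.0022,0.02],-0.003],[[0,0,0.02],0],[[0,0,0.02],0],[[0,0,0.02],0],[[0,0,0.02],0],[[0,0,0.012],0],[[0,0,0.012],0],[[0,0,0],0],[[0,0,0],0]]}}

```text
t: 3.6
tool_pos: [0.5203, 0.2053, 0.0823]
tool_rot: [-0.967, 2.989, -0.0]
contact_force: [0.6, -0.4, 0.9]
opening: 0.0852
grip_force: 0.0
```

Call:
{"name": "drive_tool", "arguments": {"rows": [[[0,0,0],0],[[0,0,0],0],[[0,0,0],0],[[0,0,0],0],[[0,0,0],0],[[0,0,0],0],[[0,0,0],0],[[0,0,0],0],[[0,0,0],0],[[0,0,0],0]], "jaw": 1, "grip_force": 45}}

```text
t: 4.6
tool_pos: [0.5208, 0.2055, 0.0832]
tool_rot: [-0.967, 2.987, 0.0]
contact_force: [-1.5, 0.8, 6.1]
opening: 0.0551
grip_force: 50.6
```

```bash
python3 go.py 0.5200 0.2052 0.082 125.7
```

```text
t 4.6 pos [0.5208 0.2055 0.0832] hd 125.87 shift [0.0008 0.0002 0.0012] turn 0.003 tilt [ 1.8e-03  8.0e-04 -1.0e+00] q [ 0.24  0.14  1.92  0.    1.08 -1.95] F [-1.5  0.8  6.1] open 0.05514792384271257 50.647907853126526
```

Call:
{"name": "drive_tool", "arguments": {"rows": [[[0,0,-0.005],0],[[0,0,-0.015],0],[[0,0,-0.02],0],[[0,0,-0.02],0],[[0,0,-0.02],0],[[0,0,-0.02],0],[[0,0,-0.015],0],[[0,0,-0.005],0],[[0,0,0],0]]}}

```text
t: 5.5
tool_pos: [0.5202, 0.2052, 0.2027]
tool_rot: [-0.967, 2.988, -0.0]
contact_force: [0.3, 0.2, -2.9]
opening: 0.0553
grip_force: 49.8
```

```bash
python3 go.py 0.557 -0.1795 0.19 112.5
```

```text
t 5.5 pos [0.5202 0.2052 0.2027] hd 125.88 shift [ 0.1957 -0.3332  0.0126] turn 0.2335 tilt [ 1.4e-03  3.0e-04 -1.0e+00] q [ 0.24 -0.02  1.86 -0.    1.3  -1.95] F [ 0.3  0.2 -2.9] open 0.0552538998292822 49.7959041595459
```

Held (about 3 N). Translating smoothly to above the nest, then turning.

Call:
{"name": "drive_tool", "arguments": {"rows": [[[0.006,-0.01,0],0],[[0.013,-0.022,0.001],0],[[0.017,-0.029,0.001],0],[[0.02,-0.034,0.001],0],[[0.02,-0.034,0.001],0],[[0.02,-0.034,0.001],0],[[0.02,-0.034,0.001],0],[[0.02,-0.034,0.001],0],[[0.02,-0.034,0.001],0],[[0.017,-0.029,0.001],0]]}}

```text
t: 6.5
tool_pos: [0.5509, -0.1369, 0.1912]
tool_rot: [0.965, -2.987, -0.002]
contact_force: [0.7, -0.1, -3.6]
opening: 0.0552
grip_force: 49.7
```

Call:
{"name": "drive_tool", "arguments": {"rows": [[[0.013,-0.022,0.001],0],[[0.007,-0.013,0.001],0],[[0.003,-0.004,0],0],[[0,0,0],0.04],[[0,0,0],0.08],[[0,0,0],0.075],[[0,0,0],0.038],[[0,0,0],0],[[0,0,0],0]]}}

```text
t: 7.4
tool_pos: [0.5562, -0.1787, 0.1905]
tool_rot: [0.616, -3.08, -0.001]
contact_force: [-0.3, 0.7, -3.4]
opening: 0.0555
grip_force: 49.7
```

```bash
python3 go.py 0.557 -0.1795 0.19 112.5; python3 - <<'E'
from h import *
T=cam("top");S=cam("scene");cv2.imwrite("pics/t4.png",T["image"]);cv2.imwrite("pics/s4.png",S["image"])
p=proj(T,[.557,-.1795,.16])[0];q=proj(S,[.557,-.1795,.16])[0];print(p,q)
def c(i,p,w=80,h=96,k=5):
    x,y=int(p[0]-w/2),int(p[1]-h/2);print(x,y);r=cv2.resize(i[y:y+h,x:x+w],(w*k,h*k),interpolation=cv2.INTER_NEAREST).astype(float);return np.clip((r-50)/(190)*255,0,255).astype(np.uint8)
cv2.imwrite("pics/crop4.png",np.hstack([c(T["image"],p),c(S["image"],q)]))
E
```

```text
t 7.4 pos [ 0.5562 -0.1787  0.1905] hd 112.64 shift [-0.0005 -0.0011  0.0005] turn 0.0024 tilt [-7.e-04  5.e-04 -1.e+00] q [-0.44  0.05  1.81  0.    1.28 -2.4 ] F [-0.3  0.7 -3.4] open 0.055457783500319914 49.670569896698
[369.83570254 216.71115488] [294.48739858 219.99353211]
329 168
254 171
```

View pics/crop4.png

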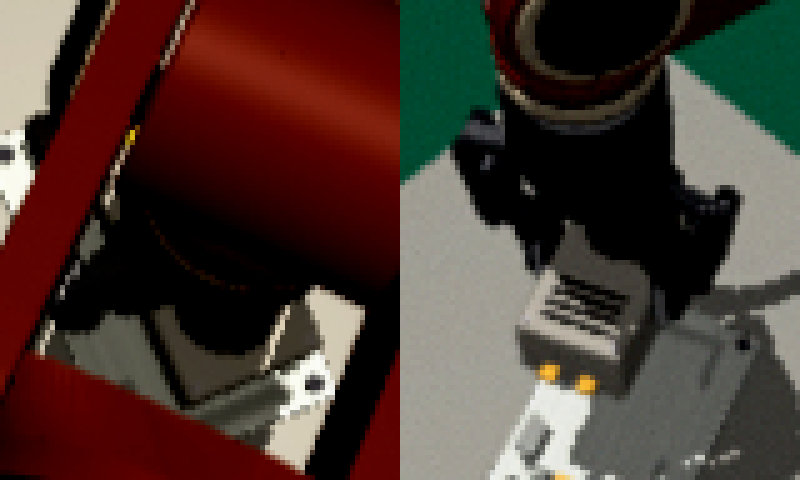

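Crop 4 shows the held unit: in the scene view the blades are at about (283,245) and (291,247), and the top view is mostly blocked by the arm. I'll compare the blades' predicted and seen pixels.

```bash
python3 - <<'E'
from h import *
S=cam("scene");im=S["image"]
b=im[...,0].astype(int);r=im[...,2].astype(int);m=((r-b)>90)&(im[...,1]>110);m[:,:270]=0;m[:,305:]=0;m[:235]=0;m[255:]=0
n,l,st,c=cv2.connectedComponentsWithStats(m.astype(np.uint8));print(st[1:].tolist(),c[1:])
o=ctrl.get_obs();R=cv2.Rodrigues(o["tool_rot"])[0]
ux=np.array([R[1,1],-R[0,1],0]);uy=R[:,1];C=o["tool_pos"]-[0,0,.0625]
bl=np.array([C+x*ux+s*uy*.01+[0,0,-.008] for s in(1,-1) for x in (.05,.058)]);p=proj(S,bl);print(p)
print("px per mm x,y,z",proj(S,[C,C+.01*ux,C+.01*uy,C+[0,0,.01]]))
# front-face corners predicted
print(proj(S,[C+.05*ux+s*.028*uy+[0,0,z] for s,z in((1,.02),(-1,.02),(-1,-.02),(1,-.02))]))
E
```

```text
[[282, 244, 3, 3, 8], [289, 246, 4, 3, 9]] [[283.125      244.875     ]
 [290.66666667 247.22222222]]
[[291.3808618  246.47023066]
 [290.02196398 249.11063126]
 [283.82610987 243.90430177]
 [282.44945283 246.5288148 ]]
px per mm x,y,z [[295.73845072 227.26540732]
 [294.07856408 230.45081844]
 [299.48592841 228.50582047]
 [295.44626385 224.97643119]]
[[297.42502308 242.59765063]
 [275.88398953 235.33468837]
 [277.56243747 244.22798523]
 [298.5540477  251.37930827]]
```

Call:
{"name": "drive_tool", "arguments": {"rows": [[[0,-0.0007,0.01],0.002],[[0,0,0.015],0],[[0,0,0.015],0],[[0,0,0.015],0],[[0,0,0.013],0],[[0,0,0.01],0],[[0,0,0],0],[[0,0,0],0]]}}

```text
t: 8.35
tool_pos: [0.5568, -0.1802, 0.1128]
tool_rot: [-0.611, 3.082, 0.0]
contact_force: [0.5, -0.8, -3.0]
opening: 0.0551
grip_force: 49.6
```

```bash
python3 go.py 0.5565 -0.1794 0.0905 112.5; python3 - <<'E'
from h import *
T=cam("top");S=cam("scene")
def c(i,x,y,w=80,h=96,k=5):
    r=cv2.resize(i[y:y+h,x:x+w],(w*k,h*k),interpolation=cv2.INTER_NEAREST).astype(float);return np.clip((r-30)/(210)*255,0,255).astype(np.uint8)
cv2.imwrite("pics/crop5.png",np.hstack([c(T["image"],322,174),c(S["image"],262,215)]))
E
```

```text
t 8.35 pos [ 0.5568 -0.1802  0.1128] hd 112.41 shift [-0.0001  0.0009  0.0223] turn -0.0015 tilt [ 0.  0. -1.] q [-0.44  0.15  1.84  0.    1.14 -2.4 ] F [ 0.5 -0.8 -3. ] open 0.05506700832446702 49.62714493274689
```

View pics/crop5.png

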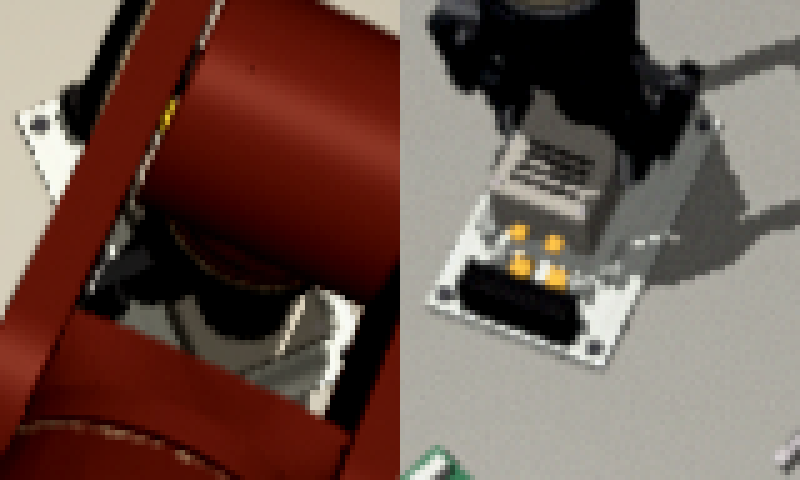

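Crop 5 shows the blades at about (285,261) and (292,263), right behind the contacts at about (286,267) and (293,270). The lateral alignment is good, so I'll lower slowly.

Call:
{"name": "drive_tool", "arguments": {"rows": [[[0,0.0004,0.003],0],[[0,0,0.003],0],[[0,0,0.003],0],[[0,0,0.003],0],[[0,0,0.002],0],[[0,0,0],0]]}}

```text
t: 9.05
tool_pos: [0.5562, -0.1796, 0.0983]
tool_rot: [0.61, -3.081, -0.001]
contact_force: [-0.0, 0.5, -4.2]
opening: 0.0554
grip_force: 49.6
```

Call:
{"name": "drive_tool", "arguments": {"rows": [[[0,0,0.002],0],[[0,0,0.002],0],[[0,0,0.002],0],[[0,0,0],0],[[0,0,0],0]]}}

```text
t: 9.55
tool_pos: [0.5564, -0.1798, 0.0928]
tool_rot: [0.611, -3.082, -0.0]
contact_force: [-0.6, 0.4, -3.3]
opening: 0.0552
grip_force: 49.6
```

```bash
python3 go.py 0.5565 -0.1794 0.0905 112.5
```

```text
t 9.55 pos [ 0.5564 -0.1798  0.0928] hd 112.42 shift [-0.0002  0.0003  0.0023] turn -0.0014 tilt [-2.e-04  1.e-04 -1.e+00] q [-0.44  0.18  1.85 -0.    1.11 -2.4 ] F [-0.6  0.4 -3.3] open 0.055209233291601545 49.632346630096436
```

No side forces. Continue until there is floor contact.

Call:
{"name": "drive_tool", "arguments": {"rows": [[[0,0,0.001],0],[[0,0,0.001],0],[[0,0,0],0],[[0,0,0],0]]}}

```text
t: 9.95
tool_pos: [0.5567, -0.1799, 0.0912]
tool_rot: [-0.611, 3.081, -0.0]
contact_force: [0.5, -0.2, -0.7]
opening: 0.0557
grip_force: 50.0
```

Call:
{"name": "drive_tool", "arguments": {"rows": [[[0,0,0.001],0],[[0,0,0],0],[[0,0,0],0]]}}

```text
t: 10.25
tool_pos: [0.5567, -0.1799, 0.0912]
tool_rot: [0.611, -3.081, 0.0]
contact_force: [-3.6, 0.8, 5.5]
opening: 0.0554
grip_force: 50.8
```

Call:
{"name": "drive_tool", "arguments": {"rows": [[[0,0,0],0],[[0,0,0],0],[[0,0,0],0],[[0,0,0],0],[[0,0,0],0],[[0,0,0],0],[[0,0,0],0],[[0,0,0],0]], "jaw": 0}}

```text
t: 11.05
tool_pos: [0.5565, -0.1798, 0.0899]
tool_rot: [0.611, -3.082, -0.0]
contact_force: [0.8, 0.6, -0.4]
opening: 0.0856
grip_force: 0.0
```

Call:
{"name": "drive_tool", "arguments": {"rows": [[[0,0,-0.005],0],[[0,0,-0.015],0],[[0,0,-0.025],0],[[0,0,-0.03],0],[[0,0,-0.03],0],[[0,0,-0.02],0],[[0,0,-0.01],0],[[0,0,0],0]]}}

```text
t: 11.85
tool_pos: [0.5574, -0.1802, 0.2277]
tool_rot: [-0.61, 3.078, -0.004]
contact_force: [0.3, -0.3, -0.2]
opening: 0.0853
grip_force: 0.0
```

Call:
{"name": "drive_tool", "arguments": {"rows": [[[0.05,0,0],0],[[0.05,0,0],0],[[0.05,0,0],0],[[0.03,0,0],0],[[0,0,0],0]]}}

```text
t: 12.35
tool_pos: [0.387, -0.2488, 0.223]
tool_rot: [0.604, -3.081, -0.003]
contact_force: [-0.3, 0.2, -0.5]
opening: 0.0856
grip_force: 0.0
```

```bash
python3 go.py 0.5565 -0.1794 0.0905 112.5; python3 - <<'E'
from h import *
T=cam("top");S=cam("scene");cv2.imwrite("pics/t6.png",T["image"]);cv2.imwrite("pics/s6.png",S["image"])
def c(i,x,y,w=80,h=96,k=5):
    r=cv2.resize(i[y:y+h,x:x+w],(w*k,h*k),interpolation=cv2.INTER_NEAREST).astype(float);return np.clip((r-50)/(190)*255,0,255).astype(np.uint8)
cv2.imwrite("pics/crop6.png",np.hstack([c(T["image"],322,174),c(S["image"],262,215)]))
E
```

```text
t 12.35 pos [ 0.387  -0.2488  0.223 ] hd 112.19 shift [-1.834e-01 -1.000e-04  1.321e-01] turn -0.0054 tilt [-0.0027  0.0015 -1.    ] q [-0.73 -0.29  2.07 -0.    1.37 -2.69] F [-0.3  0.2 -0.5] open 0.08561373085413367 0.0
```

View pics/crop6.png

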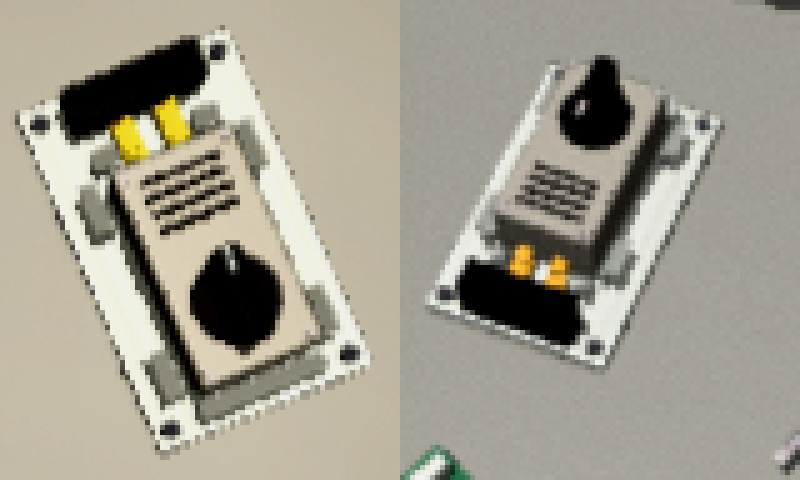

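Crop 6 shows the unit seated between the guides, blades on the contacts at about (348,201) in the top view, knob at rest. I'll go to the knob next.

Call:
{"name": "drive_tool", "arguments": {"rows": [[[-0.03,0,0.005],-0.005],[[-0.045,0,0.005],0],[[-0.045,0,0.005],0],[[-0.03,0,0.005],0],[[-0.014,0,0.005],0],[[0,0,0],0],[[0,0,0],0]]}}

```text
t: 13.15
tool_pos: [0.5411, -0.185, 0.1991]
tool_rot: [0.619, -3.078, -0.001]
contact_force: [-0.0, -0.2, 0.6]
opening: 0.0851
grip_force: 0.0
```

```bash
python3 go.py 0.538 -0.1873 0.128 112.5
```

```text
t 13.15 pos [ 0.5411 -0.185   0.1991] hd 112.75 shift [ 0.0036 -0.001   0.0711] turn 0.0043 tilt [-1.9e-03  5.0e-04 -1.0e+00] q [-0.46  0.02  1.83 -0.    1.3  -2.43] F [-0.  -0.2  0.6] open 0.08514315218501817 0.0
```

Call:
{"name": "drive_tool", "arguments": {"rows": [[[0.0036,-0.001,0.015],0.004],[[0,0,0.018],0],[[0,0,0.018],0],[[0,0,0.012],0],[[0,0,0.008],0],[[0,0,0],0],[[0,0,0],0]]}}

```text
t: 13.85
tool_pos: [0.5386, -0.1879, 0.1293]
tool_rot: [-0.612, 3.081, -0.001]
contact_force: [-0.3, -0.6, 0.1]
opening: 0.0855
grip_force: 0.0
```

Call:
{"name": "drive_tool", "arguments": {"rows": [[[0,0,0],0],[[0,0,0],0],[[0,0,0],0],[[0,0,0],0],[[0,0,0],0],[[0,0,0],0],[[0,0,0],0],[[0,0,0],0],[[0,0,0],0],[[0,0,0],0]], "jaw": 1, "grip_force": 35}}

```text
t: 14.85
tool_pos: [0.5386, -0.1876, 0.1292]
tool_rot: [-0.612, 3.081, 0.0]
contact_force: [-0.4, 2.2, 2.2]
opening: 0.0112
grip_force: 36.7
```

Call:
{"name": "drive_tool", "arguments": {"rows": [[[0,0,0],0],[[0,0,0],0],[[0,0,0],0],[[0,0,0],0]]}}

```text
t: 15.25
tool_pos: [0.5386, -0.1876, 0.1292]
tool_rot: [-0.612, 3.081, 0.0]
contact_force: [-1.9, 2.2, 5.4]
opening: 0.011
grip_force: 36.9
```

```bash
python3 go.py 0.538 -0.1873 0.128 112.5;python3 -c "
from h import *
print(ctrl.get_obs()['wrist_torque'])"
```

```text
t 15.25 pos [ 0.5386 -0.1876  0.1292] hd 112.47 shift [0.0005 0.0005 0.0012] turn -0.0005 tilt [ 2.e-04  1.e-04 -1.e+00] q [-0.47  0.1   1.87  0.    1.17 -2.43] F [-1.9  2.2  5.4] open 0.011008184669863419 36.918954849243164
[ 0.29059879  0.23422653 -0.01970197]
```

Knob gripped (12 mm). Twist clockwise (positive about the downward tool z).

Call:
{"name": "drive_tool", "arguments": {"rows": [[[0,0,0],0.05],[[0,0,0],0.1],[[0,0,0],0.1],[[0,0,0],0.1],[[0,0,0],0.1],[[0,0,0],0.1],[[0,0,0],0.1],[[0,0,0],0.1],[[0,0,0],0.1],[[0,0,0],0.1]]}}

```text
t: 16.25
tool_pos: [0.5385, -0.1883, 0.1291]
tool_rot: [0.87, 3.018, -0.003]
contact_force: [-1.7, -1.3, 3.7]
opening: 0.0113
grip_force: 36.9
```

Call:
{"name": "drive_tool", "arguments": {"rows": [[[0,0,0],0.07],[[0,0,0],0.05],[[0,0,0],0],[[0,0,0],0],[[0,0,0],0]]}}

```text
t: 16.75
tool_pos: [0.5384, -0.1881, 0.1291]
tool_rot: [1.043, 2.963, -0.002]
contact_force: [-3.0, -2.2, 5.6]
opening: 0.0115
grip_force: 37.1
```

```bash
python3 go.py 0.538 -0.1873 0.128 112.5;python3 - <<'E'
from h import *
print(ctrl.get_obs()['wrist_torque'])
T=cam("top");S=cam("scene")
def c(i,x,y,w=80,h=96,k=5):
    r=cv2.resize(i[y:y+h,x:x+w],(w*k,h*k),interpolation=cv2.INTER_NEAREST).astype(float);return np.clip((r-20)/(190)*255,0,255).astype(np.uint8)
cv2.imwrite("pics/crop7.png",np.hstack([c(T["image"],322,174),c(S["image"],262,215)]))
E
```

```text
t 16.75 pos [ 0.5384 -0.1881  0.1291] hd 51.22 shift [0.0008 0.0003 0.0011] turn -1.0696 tilt [-2.e-04 -1.e-03 -1.e+00] q [-0.47  0.1   1.87 -0.    1.17 -1.36] F [-3.  -2.2  5.6] open 0.011467263067099682 37.08693087100983
[-0.34243151  0.4838491   0.13416978]
```

View pics/crop7.png

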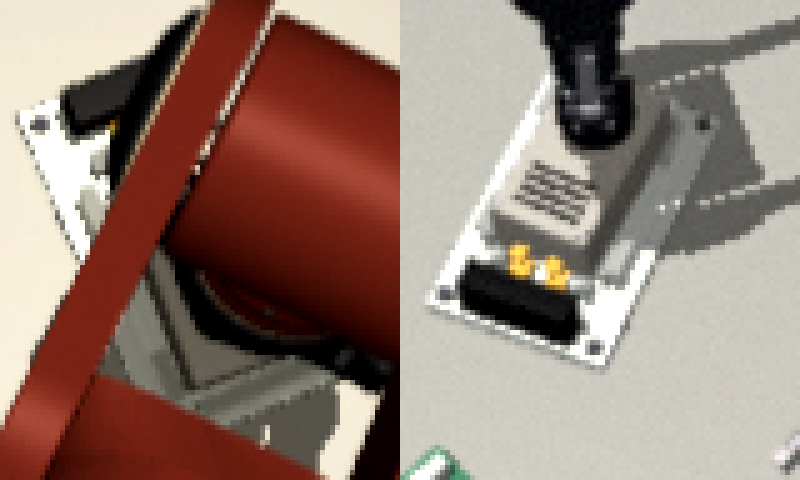

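Crop 7 shows the unit still seated, with the blades on the contacts at about (286,267) in the scene view. Wrist torque is 0.13 N m, so the knob is not at its stop yet. I'll turn a little further.

Call:
{"name": "drive_tool", "arguments": {"rows": [[[0,0,0],0.03],[[0,0,0],0.03],[[0,0,0],0],[[0,0,0],0]]}}

```text
t: 17.25
tool_pos: [0.5384, -0.1879, 0.1291]
tool_rot: [-1.131, -2.931, 0.002]
contact_force: [-2.0, -2.1, 4.8]
opening: 0.0114
grip_force: 37.1
```

```bash
python3 go.py 0.538 -0.1873 0.128 112.5;python3 -c "
from h import *
print(ctrl.get_obs()['wrist_torque'])"
```

```text
t 17.25 pos [ 0.5384 -0.1879  0.1291] hd 47.78 shift [0.0007 0.0002 0.0011] turn -1.1295 tilt [-4.e-04 -9.e-04 -1.e+00] q [-0.47  0.1   1.87 -0.    1.17 -1.3 ] F [-2.  -2.1  4.8] open 0.011356361455784739 37.11019814014435
[-0.32767881  0.53242821  0.13012897]
```

Call:
{"name": "drive_tool", "arguments": {"rows": [[[0,0,0],0.03],[[0,0,0],0.03],[[0,0,0],0],[[0,0,0],0]]}}

```text
t: 17.65
tool_pos: [0.5384, -0.1875, 0.1291]
tool_rot: [-1.217, -2.896, 0.001]
contact_force: [-2.9, -0.4, 6.4]
opening: 0.0112
grip_force: 38.1
```

```bash
python3 go.py 0.538 -0.1873 0.128 112.5;python3 -c "
from h import *
print(ctrl.get_obs()['wrist_torque'])"
```

```text
t 17.65 pos [ 0.5384 -0.1875  0.1291] hd 44.42 shift [ 0.0004 -0.0001  0.0011] turn -1.1882 tilt [-8.e-04 -3.e-04 -1.e+00] q [-0.47  0.1   1.88 -0.    1.17 -1.24] F [-2.9 -0.4  6.4] open 0.01115993951815149 38.087836503982544
[-0.04870794  0.48989248  0.53661565]
```

The torque has jumped to 0.54 N m, so the knob is at its stop. I'll hold for a second, then open.

Call:
{"name": "drive_tool", "arguments": {"rows": [[[0,0,0],0],[[0,0,0],0],[[0,0,0],0],[[0,0,0],0],[[0,0,0],0],[[0,0,0],0],[[0,0,0],0],[[0,0,0],0],[[0,0,0],0],[[0,0,0],0]]}}

```text
t: 18.65
tool_pos: [0.5384, -0.1876, 0.1291]
tool_rot: [-1.217, -2.896, 0.001]
contact_force: [-2.9, -1.5, 6.5]
opening: 0.0114
grip_force: 38.1
```

Call:
{"name": "drive_tool", "arguments": {"rows": [[[0,0,0],-0.04],[[0,0,0],0],[[0,0,0],0],[[0,0,0],0],[[0,0,0],0],[[0,0,0],0],[[0,0,0],0],[[0,0,0],0],[[0,0,0],0],[[0,0,0],0]], "jaw": 0}}

```text
t: 19.65
tool_pos: [0.5385, -0.1876, 0.1289]
tool_rot: [-1.162, -2.919, -0.0]
contact_force: [0.5, 0.2, -0.9]
opening: 0.0855
grip_force: 0.0
```

Call:
{"name": "drive_tool", "arguments": {"rows": [[[0,0,-0.01],0],[[0,0,-0.02],0],[[0,0,-0.03],0],[[0,0,-0.03],0],[[0,0,-0.01],0],[[0.03,0.03,0],0],[[0.03,0.03,0],0],[[0.03,0.03,0],0],[[0,0,0],0],[[0,0,0],0]]}}

```text
t: 20.65
tool_pos: [0.5347, -0.0597, 0.2285]
tool_rot: [-1.159, -2.92, 0.001]
contact_force: [0.7, -0.5, 0.9]
opening: 0.0854
grip_force: 0.0
```

```bash
python3 go.py 0.39 -0.22 0.22 45
```

```text
t 20.65 pos [ 0.5347 -0.0597  0.2285] hd 46.69 shift [-0.0046 -0.2159  0.0086] turn 0.0296 tilt [-6.e-04 -4.e-04 -1.e+00] q [-0.25 -0.1   1.89 -0.    1.35 -1.06] F [ 0.7 -0.5  0.9] open 0.08538099434851971 0.0
```

```bash
python3 - <<'E'
from h import *
T=cam("top");S=cam("scene")
def c(i,x,y,w=80,h=96,k=5):
    r=cv2.resize(i[y:y+h,x:x+w],(w*k,h*k),interpolation=cv2.INTER_NEAREST).astype(float);return np.clip((r-50)/(190)*255,0,255).astype(np.uint8)
cv2.imwrite("pics/crop8.png",np.hstack([c(T["image"],322,174),c(S["image"],262,215)]))
E
```

```text
(no output)
```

View pics/crop8.png

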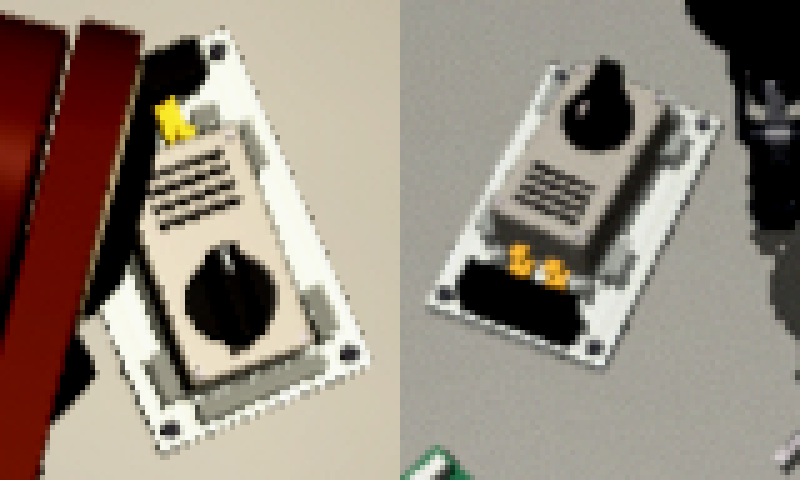

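```bash
python3 - <<'E'
from h import *
T=cam("top")
p=np.array([(235,133),(308,343),(195,382)])/5-.5+[322,174]
X=onz(T,p,.048);c=(X[0]+X[2])/2;v=X[0]-X[1];th=np.arctan2(v[1],v[0]);print(X,c,np.degrees(th))
b=c[:2]+.058*np.array([np.cos(th),np.sin(th)]);n=np.radians(22.5);s=np.array([.5572,-.1798]);k=s+.058*np.array([np.cos(n),np.sin(n)])
print("centre err",c[:2]-s,"blade err",b-k)
E
```

```text
[[ 0.60796216 -0.18979498  0.048     ]
 [ 0.51951012 -0.21844624  0.048     ]
 [ 0.50371876 -0.17123581  0.048     ]] [ 0.55584046 -0.1805154   0.048     ] 17.948102693045634
centre err [-0.00135954 -0.0007154 ] blade err [ 0.00023293 -0.00503802]
```

Crop 8 shows the unit seated with its knob sprung back in line with the housing at about (368,232) in the top view. The centre error is about 1.5 mm and the blade error about 5 mm, both within limits. Handing in.

```bash
python3 -c "
from station import ctrl
print(ctrl.finish_job())"
```

```text
the job is handed in; nothing more can be done
None
```

The switch unit is in the nest with its blades on the contacts, and its knob was turned to its stop, held for over a second and has sprung back. It ended turned about 4.5° in the guides (centre about 1.5 mm off, limit 7; blade tips about 5 mm off, limit 9), and the job is handed in, with no verdict shown.

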